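# Hang the washed press rings up on a skewer

## Task

The big press rings are standing in the wooden rack mixed with the small pierced discs: first lift every small disc out and put it in the tray. Then take the one skewer that is long enough to reach across both forks of the stand, thread it through all the big rings while they stand in the rack, and lift them off together as one stack. Lay the skewer in the two notches of the stand so that all the rings hang from it between the forks, let go, and leave the glass shaker and the tumbler where they are.

Things in the scene. Friction and masses are not known exactly. Their poses are not given: they have to be found in the camera images.
- skewer_grip (a point): centre of the wooden handle of the longest of three look-alike skewers: handle 70 mm long (x), 14 mm wide (y), 24 mm high (z), lying on the shelf with its centre 12 mm up. Local x points along the skewer from handle to tip. The straight round steel shaft is 8 mm thick and sticks out 260 mm from the handle's front end (which is 35 mm ahead of this point), its axis 8 mm below this point, so that shaft and handle lie flat on the shelf together
- skewer_tip (a point): the tip end of the longest of three look-alike skewers, on the shaft axis, 295 mm ahead of the handle's centre; the tip is rounded
- skewer_mid (a point): the longest skewer, point on its shaft axis half-way along the shaft (130 mm from tip and from handle front, 165 mm ahead of the handle's centre, 8 mm below it); x along the shaft towards the tip. Skewer mass about 110 g
- skewer_m_grip (a point): centre of the wooden handle of the middle skewer (too short for the stand): handle 70 mm long (x), 14 mm wide (y), 24 mm high (z), lying on the shelf with its centre 12 mm up. Local x points along the skewer from handle to tip. The straight round steel shaft is 8 mm thick and sticks out 190 mm from the handle's front end (which is 35 mm ahead of this point), its axis 8 mm below this point, so that shaft and handle lie flat on the shelf together
- skewer_m_tip (a point): the tip end of the middle skewer (too short for the stand), on the shaft axis, 225 mm ahead of the handle's centre; the tip is rounded
- skewer_s_grip (a point): centre of the wooden handle of the shortest skewer (too short for the stand): handle 70 mm long (x), 14 mm wide (y), 24 mm high (z), lying on the shelf with its centre 12 mm up. Local x points along the skewer from handle to tip. The straight round steel shaft is 8 mm thick and sticks out 145 mm from the handle's front end (which is 35 mm ahead of this point), its axis 8 mm below this point, so that shaft and handle lie flat on the shelf together
- skewer_s_tip (a point): the tip end of the shortest skewer (too short for the stand), on the shaft axis, 180 mm ahead of the handle's centre; the tip is rounded
- ring1_center (a point): centre of a big flat steel ring: 64 mm outside, 26 mm hole, 10 mm thick, 40 g; its axis is its local x. It starts standing upright in a slot of the rack with its axis along the rack, its centre about 55 mm above the shelf. None if absent
- ring2_center (a point): centre of a big flat steel ring: 64 mm outside, 26 mm hole, 10 mm thick, 40 g; its axis is its local x. It starts standing upright in a slot of the rack with its axis along the rack, its centre about 55 mm above the shelf. None if absent
- ring3_center (a point): centre of a big flat steel ring: 64 mm outside, 26 mm hole, 10 mm thick, 40 g; its axis is its local x. It starts standing upright in a slot of the rack with its axis along the rack, its centre about 55 mm above the shelf. None if absent
- disc1_center (a point): centre of a small steel disc, 44 mm in diameter, 10 mm thick, 40 g, pierced only by 4 mm pinholes (the skewer cannot pass); its axis is its local x. It starts standing upright in a slot of the rack with its axis along the rack, its centre about 43 mm above the shelf. None if absent
- disc2_center (a point): centre of a small steel disc, 44 mm in diameter, 10 mm thick, 40 g, pierced only by 4 mm pinholes (the skewer cannot pass); its axis is its local x. It starts standing upright in a slot of the rack with its axis along the rack, its centre about 43 mm above the shelf. None if absent
- disc3_center (a point): centre of a small steel disc, 44 mm in diameter, 10 mm thick, 40 g, pierced only by 4 mm pinholes (the skewer cannot pass); its axis is its local x. It starts standing upright in a slot of the rack with its axis along the rack, its centre about 43 mm above the shelf. None if absent
- rack: fixed slotted wooden rack, 208 mm long (local x), 36 mm wide, origin under its centre on the shelf. Six slots across it, at local x = -85, -51, -17, 17, 51, 85 mm, each 13 mm wide; any slot may be empty or hold a ring or a disc, standing on two low rails 26 mm above the shelf. The wood between slots is only 22 mm wide and reaches 38 mm above the shelf, lower than the rings' holes, so a level skewer passes above it along local x through all the rings' holes
- stand: fixed steel hanging stand, origin under its centre on the shelf: a base plate 262 x 70 x 6 mm and two upright forks 222 mm apart, at local x = -111 and +111 mm; each ends in a V notch open upward, 50 mm wide at its mouth, its arms reaching 110 mm above the shelf. The notches are in line along local x
- stand_seat (a point): middle of the line where a skewer shaft's axis comes to rest in the two V notches, 91 mm above the shelf; x along the stand from fork to fork
- tray: loose open aluminium tray 130 mm (local x) x 170 mm (local y) x 22 mm high, wall 4 mm, 0.35 kg; origin under its centre on the shelf; floor 4 mm thick
- shaker: bystander: empty glass shaker, 72 mm across, 130 mm high, origin under its centre; leave alone
- tumbler: bystander: small steel tumbler, 64 mm across, 80 mm high, origin under its centre; leave alone
Things that resemble listed ones, but are neither listed nor needed, are in the scene too. What is shaped like the part that bears disc2_center but green, orange or pink is not meant.

How it is judged (in metres and radians):
On the way, in this order (a step that is already met when the one before it is completed fails the run):
1. every small disc is in the tray (x of disc1_center in the frame of tray between -0.065 and 0.065 m and y of disc1_center in the frame of tray between -0.085 and 0.085 m and z of disc1_center in the frame of tray between 0 and 0.05 m and x of disc2_center in the frame of tray between -0.065 and 0.065 m and y of disc2_center in the frame of tray between -0.085 and 0.085 m and z of disc2_center in the frame of tray between 0 and 0.05 m and x of disc3_center in the frame of tray between -0.065 and 0.065 m and y of disc3_center in the frame of tray between -0.085 and 0.085 m and z of disc3_center in the frame of tray between 0 and 0.05 m), for 0.2 s.
2. the longest skewer passes through the hole of every big ring, still in the rack (x of ring1_center in the frame of skewer_mid between -0.125 and 0.125 m and y of ring1_center in the frame of skewer_mid between -0.013 and 0.013 m and z of ring1_center in the frame of skewer_mid between -0.013 and 0.013 m and angle between the x axis of each of ring1_center, ring2_center, ring3_center and the x axis of skewer_mid, either way round below 0.7 rad and x of ring2_center in the frame of skewer_mid between -0.125 and 0.125 m and y of ring2_center in the frame of skewer_mid between -0.013 and 0.013 m and z of ring2_center in the frame of skewer_mid between -0.013 and 0.013 m and x of ring3_center in the frame of skewer_mid between -0.125 and 0.125 m and y of ring3_center in the frame of skewer_mid between -0.013 and 0.013 m and z of ring3_center in the frame of skewer_mid between -0.013 and 0.013 m and y of ring1_center in the frame of rack between -0.025 and 0.025 m and height (world z) of each of ring1_center, ring2_center, ring3_center below 0.075 m and y of ring2_center in the frame of rack between -0.025 and 0.025 m and y of ring3_center in the frame of rack between -0.025 and 0.025 m), for 0.1 s.
3. all the big rings hang together on the skewer, lifted clear of the rack (x of ring1_center in the frame of skewer_mid between -0.125 and 0.125 m and y of ring1_center in the frame of skewer_mid between -0.013 and 0.013 m and z of ring1_center in the frame of skewer_mid between -0.013 and 0.013 m and angle between the x axis of each of ring1_center, ring2_center, ring3_center and the x axis of skewer_mid, either way round below 0.7 rad and x of ring2_center in the frame of skewer_mid between -0.125 and 0.125 m and y of ring2_center in the frame of skewer_mid between -0.013 and 0.013 m and z of ring2_center in the frame of skewer_mid between -0.013 and 0.013 m and x of ring3_center in the frame of skewer_mid between -0.125 and 0.125 m and y of ring3_center in the frame of skewer_mid between -0.013 and 0.013 m and z of ring3_center in the frame of skewer_mid between -0.013 and 0.013 m and height (world z) of each of ring1_center, ring2_center, ring3_center above 0.1 m), for 0.2 s.
At the end, for the whole second after the job is handed in: The longest skewer rests in both notches of the stand (shaft middle within 30 mm along, 12 mm across, 8 mm in height of the seat; within 0.08 rad), every big ring hangs on it between the forks, centre over 60 mm up, every small disc is in the tray, all still (all of step 1 and x of ring1_center in the frame of skewer_mid between -0.125 and 0.125 m and y of ring1_center in the frame of skewer_mid between -0.013 and 0.013 m and z of ring1_center in the frame of skewer_mid between -0.013 and 0.013 m and angle between the x axis of each of ring1_center, ring2_center, ring3_center and the x axis of skewer_mid, either way round below 0.7 rad and x of ring2_center in the frame of skewer_mid between -0.125 and 0.125 m and y of ring2_center in the frame of skewer_mid between -0.013 and 0.013 m and z of ring2_center in the frame of skewer_mid between -0.013 and 0.013 m and x of ring3_center in the frame of skewer_mid between -0.125 and 0.125 m and y of ring3_center in the frame of skewer_mid between -0.013 and 0.013 m and z of ring3_center in the frame of skewer_mid between -0.013 and 0.013 m and x of skewer_mid in the frame of stand_seat between -0.03 and 0.03 m and y of skewer_mid in the frame of stand_seat between -0.012 and 0.012 m and z of skewer_mid in the frame of stand_seat between -0.008 and 0.008 m and angle between the x axis of skewer_mid and the x axis of stand, either way round below 0.08 rad and x of ring1_center in the frame of stand_seat between -0.111 and 0.111 m and height (world z) of each of ring1_center, ring2_center, ring3_center above 0.06 m and x of ring2_center in the frame of stand_seat between -0.111 and 0.111 m and x of ring3_center in the frame of stand_seat between -0.111 and 0.111 m and linear speed of each of ring1, ring2, ring3, disc1, disc2, disc3, skewer below 0.03 m/s); the robot touches nothing.
It fails at once if the shaker is knocked away or over (distance of shaker from where it was at the start of the episode above 0.04 m or angle between shaker's own z axis and vertical above 0.4 rad).
It fails at once if the tumbler is knocked away or over (distance of tumbler from where it was at the start of the episode above 0.04 m or angle between tumbler's own z axis and vertical above 0.4 rad).
Of ring1, ring2, ring3 only 2 to 3 are there at a start; the rules pass over those that are not, and their reading is None.
Of disc1, disc2, disc3 only 2 to 3 are there at a start; the rules pass over those that are not, and their reading is None.
At some moment in a run one of tray, skewer may be knocked a few centimetres aside while the robot is not near it.
It also fails if it takes over 192 s, if anything falls off the work surface, if the arm or the gripper's body presses on something with over 40 N, if the wrist force passes 120 N, or if a joint passes its speed limit or range.

## Robot

A 6-joint arm with a two-finger parallel gripper is mounted at the origin on the work surface. World frame = base frame: x ahead of the robot, y to its left, z up, the work surface at z = 0. Lengths are in m, angles in degrees, forces in N, time in s.
With the tool pointing down it reaches from about 0.35 to 0.725 m from the base axis. Payload 4.3 kg.
Tool frame: the origin (TCP) lies at the very end of the fingers, on their centre line; the grasp point (between the pads) lies 19 mm behind it (robot.tcp_to_grasp is the z of the grasp point in the tool frame, in m); z points along the fingers, y is the line along which they close (so a half turn about z gives the same grasp; the last joint's range is limited). The gripper opens to 85 mm and grips with 20 to 120 N. Pads are 22 mm wide; open, the fingers measure 114 mm over their backs; the gripper's body (76 mm by 85 mm) begins 54 mm behind the grasp point. The pads swing forward as they close: fully open they stand 13 mm farther back than shut.
Start: joints at [62.206, 21.618, 4.641, 73.018, 0, 83.68], TCP at [0.211, 0.535, 0.231] pointing down, gripper open.
Joint ranges: [-156.06, 156.06], [-48.1, 94.91], [-58.44, 69.94], [-101.28, 121.22], [-78.64, 73.56], [-180, 180]. Speed limits (degrees/s): [147.25, 147.25, 180, 180, 180, 180].

## Interface

Orientations are given as a 3x3 rotation matrix whose columns are the frame's x, y, z axes.
In Python, from plant import readout, get_image, camera_params, sign_off, boxes_of, robot gives the robot as it stands. The module is installed in compiled form; this text tells all that it offers.
- The arm moves only by the shell command python3 -m jog 'ROWS' [FORCE]. ROWS is JSON, a list of rows, each a list of 7 numbers: the turn, a rotation vector about the tool's x, y, z in rad, then the shift along the tool's x, y, z in m, then the opening, from -1 (shut) to 1 (fully open). A call has 1 to 10 rows; each row shifts and turns the commanded pose from where the row before left it, along the tool's axes as they then stand; what a row does not reach is not made up. A row lasts 1/8 s, in which the tool goes at most 62.5 mm and 10.7 degrees, less where a joint would pass 70% of its speed; a pose out of reach is approached as far as the arm can. A call is refused whole if a number of a shift passes 0.0625 or a number of a turn 0.188, either way. A call with a gripper value outside its range is refused whole. The fingers move at their own pace and stop on an object; FORCE is the grip in N (left out, the last holds). Time passes only in rows, so rows that do not move let the fingers close. It gives the time, the measured TCP pose, the force, the opening and the grip force at its end, in the units of the state.
- readout.sense(): the state, without advancing time (a new reading comes with each control period).
- get_image(name): name is "side" or "top"; returns (picture, depth): 400x640x3 uint8, blue, green, red; 400x640 float32, m along the optical axis (not along the pixel's ray), 0 where there is no reading.
- camera_params(name): a dict with "vertical_fov" (degrees; the focal length in pixels is half the picture's height over the tangent of half this angle, whatever the lens; pixels are square), "cx", "cy" (the principal point, pixels), "R" (3x3) and "t" (3): a world point X has camera coordinates R X + t. Camera axes: x right, y down, z forward; pixel columns grow to the right and rows downward; lengths in m; the calibration is good to about 2 mm. A picture is of the moment at which its call begins. camera_params takes no time and is no camera call.
- sign_off(): hands the job in; it is judged then, once.
Trained networks look in the newest picture that a camera, given by its name, has taken for a name from the list of things; names that differ only in an ending like _2 or _b are one class to them, and where a whole thing is asked for, a point or a joint stands for the part that bears it (a point fixed in the world has none). Each returns a list of dicts, best first, with "score" (0 to 1); they miss things now and then, are a little off and sometimes report something else, mostly with a low value. They report only what shows in the picture. A call takes as long as a camera call. They do not tell look-alikes from the thing itself.
- boxes_of(camera, query): "centre" ([column, row] in pixels, amid what is visible of it).
The state is a dict: "t": time; "joint_positions": joint angles; "qvel": joint speeds; "tau": joint torques, N m; "tcp_pos": TCP position; "orientation": TCP orientation; "contact_force": force on the tool from outside, world axes, zero at the start; "moment": the same for the moment, N m; "grip_width": finger opening in m; "grip_force": force on a finger pad.
Only numpy, scipy, OpenCV 4.12 (cv2) and the standard library are available. Lean on these libraries where they do the work, as an engineer would, in place of code of your own. Each camera call takes 0.05 s, during which the arm holds its last target. There are 200 camera calls.

## Working session

There is one attempt and no reset: what is moved stays moved. The work goes in short steps, Python scripts to look and compute and a shell command to move; the robot and the scene stay as the last step left them, time stands still between calls to the robot, and variables do not carry over. Pictures are saved under pics/ and viewed, at most 14 in all, crops included, and the job is handed in when it is done.

```bash
mkdir -p pics; ls; cat > h.py <<'E'
import numpy as np, cv2
from plant import readout, get_image, camera_params, sign_off, boxes_of, robot
def cam(n):
    p=camera_params(n); f=200/np.tan(np.radians(p["vertical_fov"])/2)
    return p,f,np.array(p["R"]),np.array(p["t"])
def world(n,u,v,d):
    p,f,R,t=cam(n); c=np.stack([(u-p["cx"])/f*d,(v-p["cy"])/f*d,d*np.ones_like(u,dtype=float)],-1)
    return (c-t)@R
def onz(n,u,v,z):
    p,f,R,t=cam(n); o=-R.T@t; r=R.T@np.array([(u-p["cx"])/f,(v-p["cy"])/f,1]); return o+r*(z-o[2])/r[2]
def proj(n,X):
    p,f,R,t=cam(n); c=R@np.array(X)+t; return c[:2]/c[2]*f+[p["cx"],p["cy"]]
def cloud(n,d):
    v,u=np.mgrid[:400,:640]; W=world(n,u,v,d); W[d==0]=np.nan; return W
E
python3 - <<'E'
from h import *
for n in("top","side"):
    im,d=get_image(n); cv2.imwrite(f"pics/{n}0.png",im); np.save(f"{n}0.npy",d)
    p,f,R,t=cam(n); print(n,p.keys(),f,p["cx"],p["cy"],-R.T@t)
    for q in ["ring1_center","disc1_center","skewer_grip","skewer_tip","skewer_m_tip","rack","stand","tray"]:
        for b in boxes_of(n,q)[:5]:
            u,v=b["centre"]; dd=d[int(v),int(u)]
            print(q,round(b["score"],2),np.round([u,v]),np.round(world(n,np.array(u),np.array(v),dd),3))
s=readout.sense(); print(s["t"],s["tcp_pos"],s["orientation"],robot.tcp_to_grasp)
E
```

```text
pics
top dict_keys(['vertical_fov', 'cx', 'cy', 'R', 't']) 390.76727895526096 322.36316119016493 201.0917103513054 [ 0.56012764 -0.02229595  1.07856502]
ring1_center 0.68 [346. 218.] [ 0.569 -0.073  0.085]
ring1_center 0.51 [358. 274.] [ 0.418 -0.114  0.005]
disc1_center 0.42 [198. 266.] [0.429 0.325 0.001]
skewer_grip 0.61 [226. 240.] [0.503 0.25  0.006]
skewer_tip 0.56 [228. 238.] [0.509 0.247 0.   ]
skewer_m_tip 0.81 [208. 214.] [ 0.573  0.303 -0.002]
rack 0.92 [355. 214.] [ 0.58  -0.101  0.02 ]
rack 0.21 [250. 133.] [ 0.801  0.194 -0.   ]
stand 0.74 [360. 275.] [ 0.416 -0.117  0.002]
tray 0.75 [346. 219.] [ 0.568 -0.076  0.036]
tray 0.65 [461. 233.] [ 0.538 -0.392  0.005]
side dict_keys(['vertical_fov', 'cx', 'cy', 'R', 't']) 385.5148628226514 321.15787213104227 203.2798161748147 [ 0.07128262 -0.85253483  0.68075273]
ring1_center 0.77 [324. 217.] [ 0.559 -0.073  0.074]
disc1_center 0.72 [255. 183.] [0.509 0.316 0.017]
disc1_center 0.55 [359. 244.] [ 0.631 -0.15  -0.001]
skewer_grip 0.67 [253. 181.] [0.503 0.319 0.025]
skewer_grip 0.23 [290. 262.] [ 0.42  -0.127  0.005]
skewer_tip 0.52 [250. 185.] [ 0.071 -0.853  0.681]
skewer_m_tip 0.63 [270. 174.] [0.581 0.347 0.022]
rack 0.75 [333. 240.] [ 0.563 -0.118  0.017]
rack 0.37 [324. 221.] [ 0.559 -0.073  0.059]
stand 0.69 [291. 262.] [ 0.423 -0.125  0.005]
tray 0.81 [393. 310.] [ 0.546 -0.399  0.002]
tray 0.64 [417. 226.] [ 0.725 -0.273  0.098]
0.9 [0.21050716 0.5351237  0.23134337] [[-9.30586190e-01  3.66072860e-01  6.12695640e-05]
 [ 3.66072865e-01  9.30586182e-01  1.20219843e-04]
 [-1.30073881e-05  1.34304050e-04 -9.99999991e-01]] -0.0187
```

View pics/top0.png

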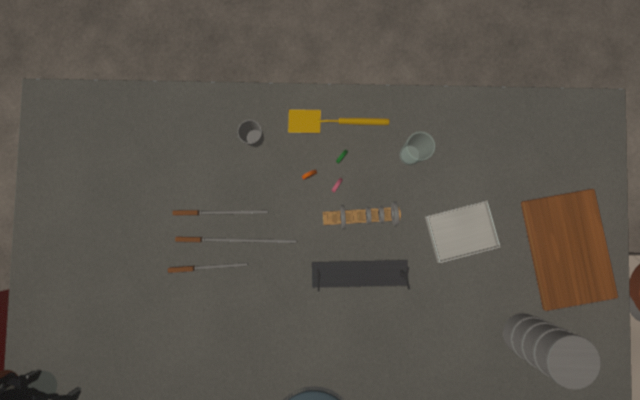

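View pics/side0.png

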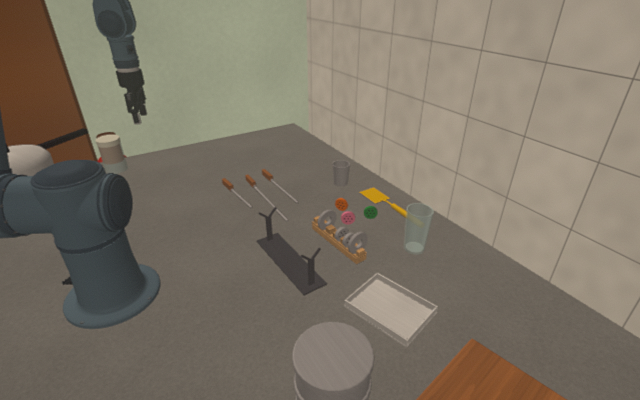

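The top view shows three skewers at the left; the middle one (columns 178–296, row 240) is the longest, with its tip facing the rack. The rack is at about (362,215), the stand at (360,274), the tray at (463,232). Loose discs in green, orange and pink are decoys. I'll zoom in on the rack next.

```bash
python3 - <<'E'
from h import *
a=cv2.imread("pics/top0.png")[180:300,300:420]; b=cv2.imread("pics/side0.png")[190:300,250:380]
a=cv2.resize(a,(500,500),interpolation=cv2.INTER_CUBIC); b=cv2.resize(b,(591,500),interpolation=cv2.INTER_CUBIC)[:,:300+290]
cv2.imwrite("pics/z0.png",cv2.resize(np.hstack([a,b]),(800,366)))
for n in("top","side"):
    d=np.load(n+"0.npy"); W=cloud(n,d); 
    m=(abs(W[...,0]-.57)<.06)&(abs(W[...,1]+.10)<.13)&(W[...,2]>.012)&(W[...,2]<.12)
    P=W[m]
    r=cv2.minAreaRect(P[P[:,2]<.045][:,:2].astype(np.float32)); print(n,"rack",r)
    H=P[P[:,2]>.046]; 
    k=np.round(H[:,1]/.004).astype(int)
    for j in sorted(set(k)): q=H[k==j]; print(round(j*.004,3),len(q),"zmax",q[:,2].max().round(3),"x",q[:,0].min().round(3),q[:,0].max().round(3))
    # stand
    m=(abs(W[...,0]-.418)<.08)&(abs(W[...,1]+.115)<.17)&(W[...,2]>.003)&(W[...,2]<.12); P=W[m]
    print("stand base",cv2.minAreaRect(P[P[:,2]<.02][:,:2].astype(np.float32)))
    H=P[P[:,2]>.07]; print("fork a",H[H[:,1]>-.11].mean(0),"b",H[H[:,1]<-.11].mean(0))
    m=(abs(W[...,0]-.54)<.12)&(abs(W[...,1]+.39)<.12)&(W[...,2]>.010)&(W[...,2]<.04); 
    print("tray",cv2.minAreaRect(W[m][:,:2].astype(np.float32)))
# skewers: handle in top via color
im=cv2.imread("pics/top0.png"); W=cloud("top",np.load("top0.npy"))
hsv=cv2.cvtColor(im,cv2.COLOR_BGR2HSV)
for r0,r1 in((205,220),(232,248),(260,276)):
    m=np.zeros((400,640),bool); m[r0:r1,160:215]=1
    m&=(hsv[...,1]>90)
    v,u=np.nonzero(m); print("handle px",u.min(),u.max(),v.mean(),u.mean(), onz("top",u.mean(),v.mean(),.024), onz("top",u.min()-.5,v.mean(),.02)[:2],onz("top",u.max()+.5,v.mean(),.02)[:2])
    g=im[r0:r1,205:305].max(2).astype(float); bg=np.median(g); g2=np.maximum(g-bg-25,0)
    vv,uu=np.nonzero(g2>0); 
    pts=[onz("top",x+205,y+r0,.005)[:2] for x,y in zip(uu,vv)]
    l=cv2.fitLine(np.float32(pts),cv2.DIST_HUBER,0,.01,.01).ravel(); print("shaft",l, "ends",pts[uu.argmin()],pts[uu.argmax()])
E
```

```text
top rack ((0.5790954232215881, -0.11759204417467117), (0.05298038199543953, 0.20681248605251312), 1.3095626831054688)
-0.208 7 zmax 0.08 x 0.555 0.57
-0.204 35 zmax 0.086 x 0.555 0.614
-0.2 44 zmax 0.087 x 0.555 0.614
-0.196 44 zmax 0.086 x 0.568 0.615
-0.176 1 zmax 0.055 x 0.567 0.567
-0.172 18 zmax 0.066 x 0.562 0.598
-0.168 20 zmax 0.066 x 0.562 0.601
-0.164 28 zmax 0.063 x 0.562 0.601
-0.16 3 zmax 0.052 x 0.596 0.601
-0.14 6 zmax 0.061 x 0.558 0.571
-0.136 23 zmax 0.064 x 0.558 0.598
-0.132 23 zmax 0.068 x 0.558 0.598
-0.128 16 zmax 0.065 x 0.563 0.598
-0.072 15 zmax 0.085 x 0.541 0.577
-0.068 31 zmax 0.086 x 0.541 0.604
-0.064 43 zmax 0.087 x 0.541 0.604
-0.06 14 zmax 0.083 x 0.572 0.604
stand base ((0.4177401065826416, -0.11509351432323456), (0.33877262473106384, 0.15894505381584167), 89.9565200805664)
fork a [ 0.41447932 -0.00667811  0.09763904] b [ 0.42369325 -0.22732187  0.09583897]
tray ((0.5406689643859863, -0.3930845260620117), (0.13035255670547485, 0.17236769199371338), 15.86393928527832)
side rack ((0.5775556564331055, -0.11853625625371933), (0.0611853301525116, 0.20896
[... 634 characters left out ...]
 x 0.545 0.592
stand base ((0.4184632897377014, -0.12076213955879211), (0.15822061896324158, 0.3235424757003784), 1.3597586154937744)
fork a [ 0.41705571 -0.00844749  0.09105734] b [ 0.42704639 -0.22969166  0.09123053]
tray ((0.5408640503883362, -0.39354169368743896), (0.1326715648174286, 0.17114479839801788), 15.859708786010742)
handle px 172 197 212.09016393442624 185.0327868852459 [0.57681783 0.35929153 0.024     ] [0.57607578 0.39762958] [0.57762264 0.32677314]Traceback (most recent call last):
  File "<stdin>", line 29, in <module>
cv2.error: OpenCV(4.12.0) /io/opencv/modules/imgproc/src/linefit.cpp:618: error: (-215:Assertion failed) npoints2 >= 0 || npoints3 >= 0 in function 'fitLine'
```

View pics/z0.png

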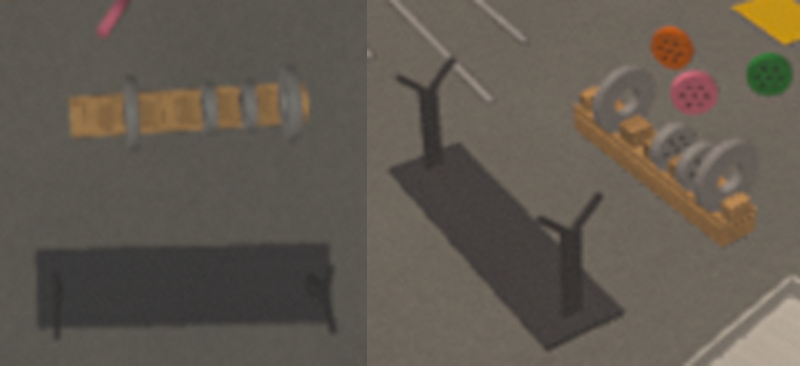

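The crops show two rings (rack slots y≈-0.068 and -0.204) and two discs (y≈-0.136 and -0.170), with the rack axis about 5° off -y. These fit the 34 mm slot pitch and the given heights. I'll move towards the first disc now.

```bash
cat >> h.py <<'E'
def go(x,y,z,yaw,tilt=None):
    """print tool-frame rotvec to (tool down, tool-y at yaw deg) and shift in tool axes AFTER the turn"""
    from scipy.spatial.transform import Rotation as Ro
    s=readout.sense(); R=np.array(s["orientation"]); c,k=np.cos(np.radians(yaw)),np.sin(np.radians(yaw))
    T=np.array([[-k,c,0],[c,k,0],[0,0,-1.]])
    if tilt is not None: T=T@Ro.from_rotvec(tilt).as_matrix()
    print("t",round(s["t"],2),"tcp",np.round(s["tcp_pos"],4),"turn",np.round(Ro.from_matrix(R.T@T).as_rotvec(),4),"shift",np.round(T.T@(np.array([x,y,z])-s["tcp_pos"]),4),"w",round(s["grip_width"],4),"gf",round(s["grip_force"],1),"F",np.round(s["contact_force"],1))
E
python3 -m jog '[[0,0,0.158,0,0,0,1],[0,0,0.158,0,0,0,1],[0,0,0.158,0,0,0,1],[0,0,0.158,0,0,0,1],[0,0,0.158,0,0,0,1],[0,0,0.158,0,0,0,1],[0,0,0.158,0,0,0,1]]'
python3 -m jog '[[0,0,0,-0.054,0.0237,0,1],[0,0,0,-0.054,0.0237,0,1],[0,0,0,-0.054,0.0237,0,1],[0,0,0,-0.054,0.0237,0,1],[0,0,0,-0.054,0.0237,0,1],[0,0,0,-0.054,0.0237,0,1],[0,0,0,-0.054,0.0237,0,1],[0,0,0,-0.054,0.0237,0,1],[0,0,0,-0.054,0.0237,0,1],[0,0,0,-0.054,0.0237,0,1]]' | tail -1
python3 -m jog '[[0,0,0,-0.054,0.0237,0,1],[0,0,0,-0.054,0.0237,0,1],[0,0,0,-0.054,0.0237,0,1],[0,0,0,0,0,0,1]]' |tail -1
python3 -c "
from h import *; go(.578,-.136,.13,5)"
```

```text
t: 1.78
tcp_pos: [0.2105, 0.5351, 0.2313]
orientation: [[-0.085, 0.996, 0.0], [0.996, 0.085, 0.0], [0.0, 0.0, -1.0]]
contact_force: [-0.2, -0.4, 0.2]
grip_width: 0.0856
grip_force: 0.0
grip_force: 0.0
grip_force: 0.0
t 3.52 tcp [ 0.5818 -0.1402  0.2301] turn [ 0.      0.0006 -0.0021] shift [ 0.0045 -0.0034  0.1001] w 0.0853 gf 0.0 F [0.2 0.5 0.3]
```

```bash
python3 -m jog '[[0,0,0,0.0045,-0.0034,0.04,0.6],[0,0,0,0,0,0.05,0.6],[0,0,0,0,0,0.04,0.6],[0,0,0,0,0,0.03,0.6],[0,0,0,0,0,0.02,0.6],[0,0,0,0,0,0.016,0.6],[0,0,0,0,0,0,0.6]]' 40
python3 -c "
from h import *; go(.578,-.136,.034,5)
for n in('top','side'):
    im,d=get_image(n); cv2.imwrite(f'pics/{n}1.png',im)
a=cv2.imread('pics/top1.png')[180:260,300:420];b=cv2.imread('pics/side1.png')[180:270,270:390]
cv2.imwrite('pics/z1.png',np.hstack([cv2.resize(x,(400,300),interpolation=cv2.INTER_CUBIC) for x in(a,b)]))"
```

```text
t: 4.4
tcp_pos: [0.5755, -0.1313, 0.0343]
orientation: [[-0.09, 0.996, -0.002], [0.996, 0.09, 0.001], [0.001, -0.002, -1.0]]
contact_force: [0.3, 0.1, -0.2]
grip_width: 0.0683
grip_force: 0.0
t 4.4 tcp [ 0.5755 -0.1313  0.0343] turn [-0.0022 -0.0012  0.0033] shift [-0.0049  0.0021  0.0003] w 0.0683 gf 0.0 F [ 0.3  0.1 -0.2]
```

View pics/z1.png

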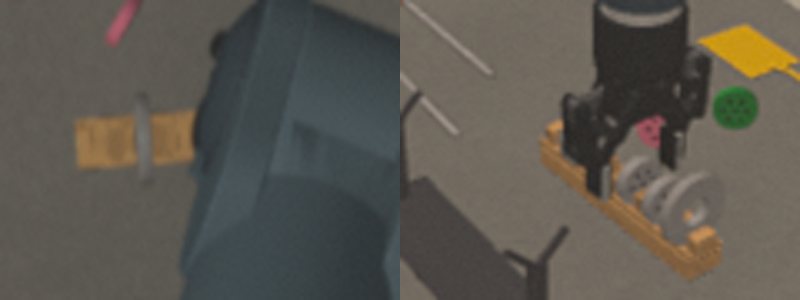

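The fingers straddle the rack with the disc between them (side crop around (640,175)). I'll correct by 5 mm, then close and lift.

```bash
python3 -m jog '[[0,0,0,-0.0045,0.002,0,0.6],[0,0,0,0,0,0,0.6],[0,0,0,0,0,0,0.6]]' 40 >/dev/null
python3 -c "
from h import *; go(.578,-.136,.034,5)"
python3 -m jog '[[0,0,0,0,0,0,0],[0,0,0,0,0,0,-1],[0,0,0,0,0,0,-1],[0,0,0,0,0,0,-1],[0,0,0,0,0,0,-1]]' 40
python3 -m jog '[[0,0,0,0,0,-0.02,-1],[0,0,0,0,0,-0.04,-1],[0,0,0,0,0,-0.05,-1],[0,0,0,0,0,-0.05,-1],[0,0,0,0,0,0,-1],[0,0,0,0,0,0,-1]]' 40
python3 - <<'E'
from h import *
go(.545,-.38,.19,5)
d=get_image("side")[1]; W=cloud("side",d)
m=(abs(W[...,0]-.54)<.13)&(abs(W[...,1]+.39)<.13)&(W[...,2]>.010)&(W[...,2]<.04)
print("tray",cv2.minAreaRect(W[m][:,:2].astype(np.float32)))
E
```

```text
t 4.88 tcp [ 0.5794 -0.1367  0.0357] turn [0.0008 0.0002 0.0025] shift [ 0.0008 -0.0014  0.0017] w 0.0685 gf 0.0 F [ 0.6 -0.6 -0.4]
t: 5.5
tcp_pos: [0.5796, -0.1365, 0.0356]
orientation: [[-0.09, 0.996, 0.001], [0.996, 0.09, -0.0], [-0.0, 0.001, -1.0]]
contact_force: [1.6, 0.4, 2.2]
grip_width: 0.042
grip_force: 40.3
t: 6.25
tcp_pos: [0.5784, -0.1364, 0.1944]
orientation: [[-0.09, 0.996, -0.002], [0.996, 0.09, 0.0], [0.0, -0.002, -1.0]]
contact_force: [0.4, 0.2, -0.8]
grip_width: 0.0423
grip_force: 40.6
t 6.25 tcp [ 0.5784 -0.1364  0.1944] turn [-0.0015 -0.0005  0.0027] shift [-0.2398 -0.0545  0.0044] w 0.0423 gf 40.6 F [ 0.4  0.2 -0.8]
tray ((0.5412237048149109, -0.39385735988616943), (0.1328798532485962, 0.17097727954387665), 15.11329460144043)
```

```bash
python3 -m jog '[[0,0,-0.093,0,0,0,-1],[0,0,-0.093,0,0,0,-1],[0,0,0,-0.0463,-0.0178,0,-1],[0,0,0,-0.0463,-0.0178,0,-1],[0,0,0,-0.0463,-0.0178,0,-1],[0,0,0,-0.0463,-0.0178,0,-1],[0,0,0,-0.0463,-0.0178,0,-1],[0,0,0,-0.0463,-0.0178,0,-1],[0,0,0,0,0,0.05,-1],[0,0,0,0,0,0.05,-1]]' 40 >/dev/null
python3 -m jog '[[0,0,0,0,0,0.01,-1],[0,0,0,0,0,0,-1],[0,0,0,0,0,0,-1]]' >/dev/null
python3 -c "
from h import *; go(.552,-.4325,.021,15.9)"
```

```text
t 7.92 tcp [ 0.5533 -0.4338  0.0878] turn [ 0.002   0.0033 -0.0012] shift [ 0.0016 -0.0009  0.0668] w 0.042 gf 40.7 F [-0.   0.6  0.7]
```

```bash
python3 -m jog '[[0,0,0,0,0,0.03,-1],[0,0,0,0,0,0.02,-1],[0,0,0,0,0,0.01,-1],[0,0,0,0,0,0.005,-1],[0,0,0,0,0,0,-1],[0,0,0,0,0,0,-1]]'
python3 -m jog '[[0,0,0,0,0,0,0.1],[0,0,0,0,0,0,0.2],[0,0,0,0,0,0,0.4],[0,0,0,0,0,0,0.4],[0,0,0,0,0,-0.01,0.4],[0,0,0,0,0,-0.03,0.4],[0,0,0,0,0,-0.05,0.5],[0,0,0,0,0,-0.05,0.5],[0,0,0,0,0,0,0.5]]'
python3 - <<'E'
from h import *
go(.5815,-.170,.034,5)
d=get_image("side")[1]; W=cloud("side",d)
m=(abs(W[...,0]-.54)<.13)&(abs(W[...,1]+.39)<.13)&(W[...,2]>.010)&(W[...,2]<.04)
print("tray",cv2.minAreaRect(W[m][:,:2].astype(np.float32)))
for b in boxes_of("side","disc1_center"): u,v=b["centre"]; print(b["score"],u,v,world("side",np.array(u),np.array(v),d[int(v),int(u)]))
E
```

```text
t: 8.68
tcp_pos: [0.5526, -0.4334, 0.0214]
orientation: [[-0.273, 0.962, 0.001], [0.962, 0.273, -0.001], [-0.001, 0.001, -1.0]]
contact_force: [0.4, 0.8, -0.1]
grip_width: 0.0422
grip_force: 40.7
t: 9.8
tcp_pos: [0.5547, -0.4353, 0.1672]
orientation: [[-0.273, 0.962, 0.008], [0.962, 0.273, -0.008], [-0.01, 0.006, -1.0]]
contact_force: [0.8, 0.2, 0.2]
grip_width: 0.064
grip_force: 0.0
t 9.8 tcp [ 0.5547 -0.4353  0.1672] turn [0.0069 0.0092 0.1888] shift [0.262  0.0498 0.1332] w 0.064 gf 0.0 F [0.8 0.2 0.2]
tray ((0.5417110323905945, -0.39362597465515137), (0.13375632464885712, 0.17059457302093506), 16.01786231994629)
0.59 255.2 185.9 [0.50709459 0.31093687 0.00870548]
```

```bash
python3 -m jog '[[0,0,0.094,0,0,0,0.6],[0,0,0.094,0,0,0,0.6],[0,0,0,0.052,0.01,0,0.6],[0,0,0,0.052,0.01,0,0.6],[0,0,0,0.052,0.01,0,0.6],[0,0,0,0.052,0.01,0,0.6],[0,0,0,0.052,0.01,0,0.6],[0,0,0,0,0,0.03,0.6],[0,0,0,0,0,0,0.6],[0,0,0,0,0,0,0.6]]' >/dev/null
python3 - <<'E'
from h import *
go(.581,-.170,.034,5)
im=get_image("side")[0]; cv2.imwrite("pics/s2.png",cv2.resize(im[170:350,290:450],(640,720)[::1],interpolation=cv2.INTER_CUBIC)[:600])
E
```

```text
t 11.15 tcp [ 0.5783 -0.1698  0.1299] turn [-0.0015 -0.0008 -0.0001] shift [-0.0005  0.0027  0.0959] w 0.0682 gf 0.0 F [-0.1 -1.2  0.3]
```

View pics/s2.png

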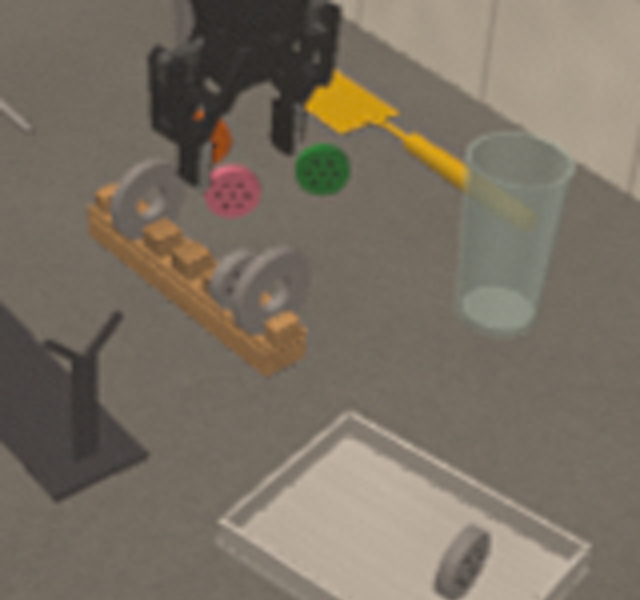

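The first disc stands on edge in the tray at about (463,562) in the crop, and one disc remains next to the far ring. Now for the second disc.

```bash
python3 -m jog '[[0,0,0,0,0.0027,0.03,0.6],[0,0,0,0,0,0.03,0.6],[0,0,0,0,0,0.02,0.6],[0,0,0,0,0,0.015,0.6],[0,0,0,0,0,0,0.6],[0,0,0,0,0,0,0.6],[0,0,0,0,0,0,-1],[0,0,0,0,0,0,-1],[0,0,0,0,0,0,-1],[0,0,0,0,0,0,-1]]' 40
python3 -m jog '[[0,0,0,0,0,-0.02,-1],[0,0,0,0,0,-0.04,-1],[0,0,0,0,0,-0.05,-1],[0,0,0,0,0,-0.05,-1],[0,0,0,0,0,0,-1],[0,0,0,0,0,0,-1]]' 40
python3 - <<'E'
from h import *
go(.534,-.367,.19,15.9)
im,d=get_image("side"); W=cloud("side",d)
m=(abs(W[...,0]-.54)<.13)&(abs(W[...,1]+.39)<.13)&(W[...,2]>.010)&(W[...,2]<.06)
P=W[m];print("tray",cv2.minAreaRect(P[P[:,2]<.024][:,:2].astype(np.float32)), "disc",P[P[:,2]>.03].mean(0),P[:,2].max())
E
```

```text
t: 12.45
tcp_pos: [0.5825, -0.1695, 0.0362]
orientation: [[-0.088, 0.996, 0.002], [0.996, 0.088, -0.001], [-0.001, 0.002, -1.0]]
contact_force: [1.6, 0.4, 6.3]
grip_width: 0.0418
grip_force: 40.3
t: 13.2
tcp_pos: [0.5812, -0.169, 0.1944]
orientation: [[-0.088, 0.996, -0.001], [0.996, 0.088, 0.001], [0.001, -0.001, -1.0]]
contact_force: [-0.2, -0.5, -0.3]
grip_width: 0.0418
grip_force: 40.6
t 13.2 tcp [ 0.5812 -0.169   0.1944] turn [-0.0011 -0.0008 -0.1894] shift [-0.1775 -0.0996  0.0044] w 0.0418 gf 40.6 F [-0.2 -0.5 -0.3]
tray ((0.54107666015625, -0.39370161294937134), (0.13318046927452087, 0.17103800177574158), 15.81632137298584) disc [ 0.54662083 -0.43436084  0.04068869] 0.04955892029892116
```

```bash
python3 -m jog '[[0,0,-0.095,0,0,0,-1],[0,0,-0.095,0,0,0,-1],[0,0,0,-0.0444,-0.0249,0,-1],[0,0,0,-0.0444,-0.0249,0,-1],[0,0,0,-0.0444,-0.0249,0,-1],[0,0,0,-0.0444,-0.0249,0,-1],[0,0,0,0,0,0.05,-1],[0,0,0,0,0,0.05,-1],[0,0,0,0,0,0,-1],[0,0,0,0,0,0,-1]]' 40 >/dev/null
python3 -c "
from h import *; go(.534,-.367,.022,15.9)"
python3 -m jog '[[0,0,0,0,0,0.03,-1],[0,0,0,0,0,0.02,-1],[0,0,0,0,0,0.014,-1],[0,0,0,0,0,0.007,-1],[0,0,0,0,0,0,-1],[0,0,0,0,0,0,-1]]'
python3 -m jog '[[0,0,0,0,0,0,0.1],[0,0,0,0,0,0,0.2],[0,0,0,0,0,0,0.4],[0,0,0,0,0,0,0.4],[0,0,0,0,0,-0.01,0.4],[0,0,0,0,0,-0.03,0.4],[0,0,0,0,0,-0.05,0.5],[0,0,0,0,0,-0.05,0.5],[0,0,0,0,0,-0.05,0.5]]'
python3 - <<'E'
from h import *
im,d=get_image("side"); W=cloud("side",d)
m=(abs(W[...,0]-.54)<.13)&(abs(W[...,1]+.39)<.13)&(W[...,2]>.010)&(W[...,2]<.06)
P=W[m];print("tray",cv2.minAreaRect(P[P[:,2]<.024][:,:2].astype(np.float32))); H=P[P[:,2]>.03]
for s in (H[:,1]<-.4,H[:,1]>-.4): print(s.sum(),H[s].mean(0),H[s].max(0)) if s.any() else print("none")
go(.5,.3,.2,0)
im,d=get_image("top"); cv2.imwrite("pics/t3.png",im); np.save("t3.npy",d)
cv2.imwrite("pics/t3c.png",cv2.resize(im[180:300,150:310],(800,600),interpolation=cv2.INTER_CUBIC))
E
```

```text
t 14.5 tcp [ 0.5347 -0.3672  0.0958] turn [-0.0001 -0.0004  0.0007] shift [ 0.0004 -0.0006  0.0738] w 0.0419 gf 40.8 F [-0.4 -0.4  0.7]
t: 15.25
tcp_pos: [0.5353, -0.3679, 0.0253]
orientation: [[-0.274, 0.962, 0.001], [0.962, 0.274, -0.001], [-0.001, 0.001, -1.0]]
contact_force: [-0.2, -0.8, 0.5]
grip_width: 0.0419
grip_force: 40.8
t: 16.38
tcp_pos: [0.5345, -0.3673, 0.2168]
orientation: [[-0.274, 0.962, 0.001], [0.962, 0.274, -0.001], [-0.001, 0.001, -1.0]]
contact_force: [1.3, -1.4, -0.2]
grip_width: 0.064
grip_force: 0.0
tray ((0.5418446063995361, -0.3934566080570221), (0.13394290208816528, 0.1712963879108429), 15.662304878234863)
107 [ 0.5463402  -0.43461886  0.04094444] [ 0.56975787 -0.4233181   0.04898219]
101 [ 0.5299799  -0.36982527  0.04053473] [ 0.55526625 -0.36078261  0.04956708]
t 16.43 tcp [ 0.5368 -0.3691  0.2248] turn [0.0081 0.0089 0.2781] shift [ 0.6691 -0.0368  0.0248] w 0.0642 gf 0.0 F [ 0.7 -1.1  4.5]
```

View pics/t3c.png

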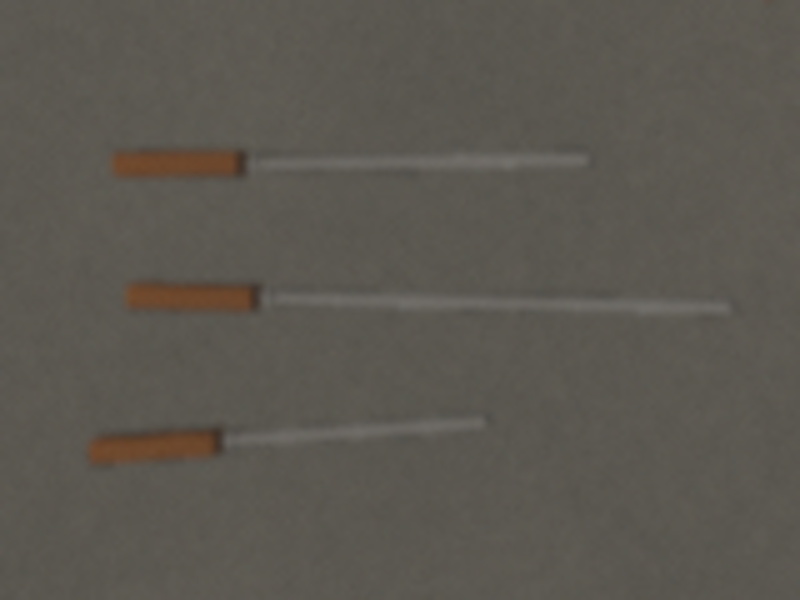

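Both discs stand in the tray. In the crop the longest skewer's handle runs from (127,297) to (257,298), with its tip at (730,308). I'll turn that into positions and refine the stand and the ring hole heights.

```bash
python3 - <<'E'
from h import *
im=cv2.imread("pics/t3.png"); hsv=cv2.cvtColor(im,cv2.COLOR_BGR2HSV)
m=np.zeros((400,640),bool); m[232:248,165:212]=1; m&=hsv[...,1]>90
v,u=np.nonzero(m); H=onz("top",u.mean(),v.mean(),.022); print("handle",H,onz("top",u.min(),v.mean(),.024)[:2],onz("top",u.max(),v.mean(),.024)[:2])
tip=onz("top",730/5+150-.4,308/5+180-.4,.004); mid=onz("top",270/5+150-.4,299/5+180-.4,.004)
print("tip",tip,"shaft0",mid,"dist",np.hypot(*(tip-H)[:2]))
dv=(tip-H)[:2]; print("skewer yaw of tool y", np.degrees(np.arctan2(dv[0],-dv[1])))
for n in("top","side"):
    d=np.load("t3.npy") if n=="top" else get_image("side")[1]; W=cloud(n,d)
    m=(abs(W[...,0]-.418)<.06)&(abs(W[...,1]+.115)<.15)&(W[...,2]>.05)&(W[...,2]<.125); P=W[m]
    for s in(P[:,1]>-.11,P[:,1]<-.11): 
        Q=P[s]; print(n,"fork",len(Q),Q[:,:2].min(0),Q[:,:2].max(0),"col z.05-.075",Q[Q[:,2]<.078].mean(0))
        for sg in(-1,1):
            T=Q[(Q[:,2]>.1)]; T=T[sg*(T[:,0]-.42)>0]; print("   arm",len(T),T.mean(0) if len(T) else "")
    m=(abs(W[...,0]-.578)<.06)&(abs(W[...,1]+.135)<.09)&(W[...,2]>.046)&(W[...,2]<.095); P=W[m]
    for s in(P[:,1]>-.13,P[:,1]<-.13):
        Q=P[s]; c=cv2.minEnclosingCircle(Q[:,[0,2]].astype(np.float32)); print(n,"ring",Q.mean(0),"xrange",Q[:,0].min(),Q[:,0].max(),c)
go(H[0],H[1],.12,np.degrees(np.arctan2(dv[0],-dv[1])))
E
```

```text
handle [0.5042968  0.35012965 0.022     ] [0.50363756 0.38351079] [0.50515502 0.3158902 ]
tip [0.50404652 0.05938618 0.004     ] shaft0 [0.50328388 0.31234858 0.004     ] dist 0.29074357669057743
skewer yaw of tool y -0.049320889839674406
top fork 47 [ 0.3884303  -0.00914902] [ 0.44211828 -0.00299354] col z.05-.075 [nan nan nan]
   arm 10 [ 0.39319927 -0.00779489  0.10494302]
   arm 9 [ 0.43773141 -0.00445714  0.1050449 ]
top fork 74 [ 0.39874025 -0.23140312] [ 0.45211542 -0.22440974] col z.05-.075 [ 0.42581275 -0.22601452  0.06137303]
   arm 14 [ 0.40456199 -0.22849211  0.1042555 ]
   arm 9 [ 0.44776673 -0.22613717  0.10508665]
top ring [ 0.57264456 -0.06590604  0.07714778] xrange 0.541191274678338 0.604013166418932 ((0.5727148056030273, 0.05764029547572136), 0.031651467084884644)
top ring [ 0.58430736 -0.19996754  0.07445197] xrange 0.5546224480294035 0.6145626800343366 ((0.584638237953186, 0.06093328073620796), 0.03049590066075325)
side fork 115 [ 0.38873949 -0.01281415] [ 0.4414659  -0.00359414] col z.05-.075 [ 0.41603643 -0.00860127  0.06382641]
   arm 9 [ 0.39325194 -0.00999241  0.1058276 ]
   arm 11 [ 0.43697636 -0.00719363  0.10463123]
side fork 148 [ 0.40007224 -0.23440656] [ 0.45326067 -0.22454689] col z.05-.075 [ 0.42513585 -0.23032318  0.06407303]
   arm 12 [ 0.40402462 -0.23025509  0.1052392 ]
   arm 17 [ 0.44649374 -0.22804963  0.10407165]
side ring [ 0.57040713 -0.07045087  0.06731558] xrange 0.5417099396319063 0.60473507618426 ((0.5736861228942871, 0.05639316514134407), 0.03247443959116936)
side ring [ 0.5813469  -0.20567183  0.06784184] xrange 0.5535522529119865 0.6164875979907308 ((0.5844932794570923, 0.05615585669875145), 0.03246188163757324)
t 16.52 tcp [ 0.5365 -0.3689  0.2191] turn [0.0058 0.0063 0.2789] shift [ 0.719  -0.0328  0.0991] w 0.0637 gf 0.0 F [-0.3 -0.4  0.1]<stdin>:12: RuntimeWarning: Mean of empty slice.
  ret = um.true_divide(
```

```bash
python3 -m jog '[[0,0,0.14,0,0,0,0],[0,0,0.139,0,0,0,0],[0,0,0,0.0545,-0.0025,0,0],[0,0,0,0.0545,-0.0025,0,0],[0,0,0,0.0545,-0.0025,0,0],[0,0,0,0.0545,-0.0025,0,0],[0,0,0,0.0545,-0.0025,0,0],[0,0,0,0.0545,-0.0025,0,0],[0,0,0,0.0545,-0.0025,0,0],[0,0,0,0.0545,-0.0025,0,0]]' >/dev/null
python3 -m jog '[[0,0,0,0.0545,-0.0025,0,0],[0,0,0,0.0545,-0.0025,0,0],[0,0,0,0.0545,-0.0025,0,0],[0,0,0,0.0545,-0.0025,0,0],[0,0,0,0.0545,-0.0025,0.03,0],[0,0,0,0,0,0.05,0],[0,0,0,0,0,0.04,0],[0,0,0,0,0,0,0],[0,0,0,0,0,0,0]]' >/dev/null
python3 - <<'E'
from h import *
go(.5043,.340,.006,0)
d=get_image("side")[1]
for q in("skewer_grip",):
  for b in boxes_of("side",q): u,v=b["centre"]; print(b["score"],u,v,onz("side",u,v,.012))
E
```

```text
t 18.9 tcp [0.5032 0.3412 0.0953] turn [ 0.0007 -0.0005 -0.0013] shift [-0.0012  0.0011  0.0893] w 0.0427 gf 0.0 F [-0.1 -0.4  0.8]
0.59 252.3 184.9 [0.49902399 0.31763466 0.012     ]
```

```bash
python3 -m jog '[[0,0,0,-0.001,0.001,0.03,0],[0,0,0,0,0,0.025,0],[0,0,0,0,0,0,0],[0,0,0,0,0,0,0]]' >/dev/null
python3 - <<'E'
from h import *
go(.5043,.340,.006,0)
im=get_image("side")[0]; cv2.imwrite("pics/s4.png",cv2.resize(im[130:230,190:320],(780,600),interpolation=cv2.INTER_CUBIC))
print(proj("side",[.5043,.35,.024]),proj("side",[.504,.055,.004]))
E
```

```text
t 19.5 tcp [0.5052 0.3408 0.0413] turn [ 0.0026 -0.0015 -0.0012] shift [-0.0008 -0.0009  0.0353] w 0.0429 gf 0.0 F [0.6 0.7 0.1]
[249.85584842 178.02967268] [287.07264054 221.15695946]
```

View pics/s4.png

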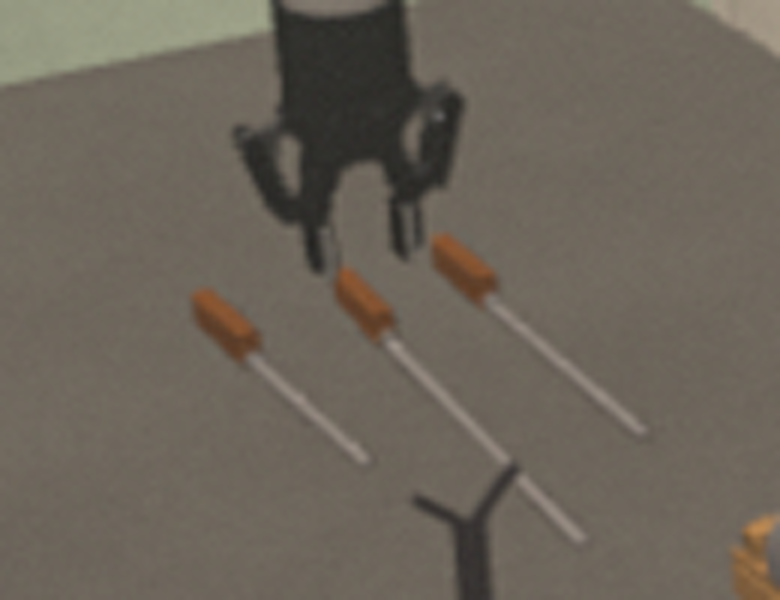

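The skewer is where measured: handle at side pixel (251,180), tip at (287,220), both matching the projection. Descending to grip.

```bash
python3 -m jog '[[0,0,0,-0.0005,-0.0005,0.02,0],[0,0,0,0,0,0.012,0],[0,0,0,0,0,0,0],[0,0,0,0,0,0,-0.3],[0,0,0,0,0,0,-0.5],[0,0,0,0,0,0,-0.5],[0,0,0,0,0,0,-0.5]]' 60
python3 -m jog '[[0,0,0,0,0,0,-1],[0,0,0,0,0,0,-1],[0,0,0,0,0,0,-1],[0,0,0,0,0,0,-1]]' 120
```

```text
t: 20.42
tcp_pos: [0.5034, 0.3398, 0.0075]
orientation: [[0.001, 1.0, 0.0], [1.0, -0.001, 0.0], [0.0, 0.0, -1.0]]
contact_force: [-0.3, 0.1, 0.9]
grip_width: 0.0213
grip_force: 0.0
t: 20.92
tcp_pos: [0.5037, 0.3398, 0.0079]
orientation: [[0.001, 1.0, 0.001], [1.0, -0.001, 0.0], [0.0, 0.001, -1.0]]
contact_force: [-0.4, -0.9, 5.5]
grip_width: 0.011
grip_force: 118.2
```

```bash
python3 -m jog '[[0,0,0,0,0,-0.01,-1],[0,0,0,0,0,-0.02,-1],[0,0,0,0,0,-0.03,-1],[0,0,0,0,0,-0.04,-1],[0,0,0,0,0,-0.03,-1],[0,0,0,0,0,0,-1],[0,0,0,0,0,0,-1],[0,0,0,0,0,0,-1]]'
python3 - <<'E'
from h import *
go(.5737,.27,.14,4.85)
s=readout.sense(); z=s["tcp_pos"][2]
ims={}
for n in("side","top"):
    im,d=get_image(n); cv2.imwrite(f"pics/{n}5.png",im); np.save(f"{n}5.npy",d)
    X=s["tcp_pos"]; print(n,proj(n,[.504,.305,z-.004]),proj(n,[.504,.055,z-.004]))
a=cv2.imread("pics/side5.png")[100:230,190:340]; b=cv2.imread("pics/top5.png")[200:280,150:330]
cv2.imwrite("pics/z5.png",np.hstack([cv2.resize(a,(400,347),interpolation=cv2.INTER_CUBIC),cv2.resize(b,(400,347),interpolation=cv2.INTER_CUBIC)]))
E
```

```text
t: 21.92
tcp_pos: [0.5021, 0.3391, 0.1354]
orientation: [[0.001, 1.0, -0.003], [1.0, -0.001, -0.002], [-0.002, -0.003, -1.0]]
contact_force: [-0.2, 0.2, -0.9]
grip_width: 0.0108
grip_force: 117.6
t 21.93 tcp [0.5021 0.3391 0.1354] turn [-0.0032  0.0014 -0.0856] shift [-0.0749  0.0655 -0.0046] w 0.0108 gf 117.6 F [-0.2  0.2 -0.9]
side [251.86838793 155.44939602] [285.0973827  185.41946307]
top [190.19764851 241.59578209] [293.33680803 243.93364942]
```

View pics/z5.png

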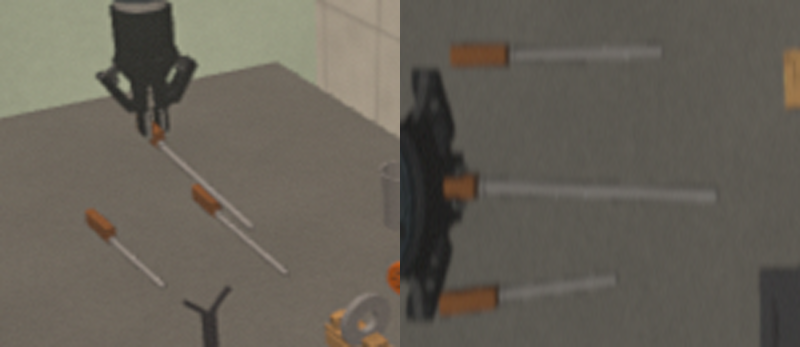

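The skewer is held level; its tip shows at side (284,185) and top (292,245), within about 1.5 px of prediction. I'll move to the pre-insertion pose and triangulate the tip there.

```bash
python3 -m jog '[[0,0,-0.043,0,0,0,-1],[0,0,-0.0426,0,0,0,-1],[0,0,0,-0.0222,0.012,0,-1],[0,0,0,-0.0222,0.012,0,-1],[0,0,0,-0.0222,0.012,0,-1],[0,0,0,0,0,0.03,-1],[0,0,0,0,0,0.03,-1],[0,0,0,0,0,0.016,-1],[0,0,0,0,0,0,-1],[0,0,0,0,0,0,-1]]' >/dev/null
python3 -m jog '[[0,0,0,0,0,0,-1],[0,0,0,0,0,0,-1],[0,0,0,0,0,0,-1],[0,0,0,0,0,0,-1]]' >/dev/null
python3 - <<'E'
from h import *
go(.5438,.2758,.059,4.85)
s=readout.sense(); X=np.array(s["tcp_pos"]); d=-np.array(s["orientation"])[:,0]
off={}
out=[]
for n,(c0,r0,w,h) in {"side":(250,150,90,80),"top":(180,190,150,60)}.items():
    im,dd=get_image(n); cv2.imwrite(f"pics/{n}6.png",im); np.save(f"{n}6.npy",dd)
    out.append(cv2.resize(im[r0:r0+h,c0:c0+w],(w*5,h*5),interpolation=cv2.INTER_CUBIC))
    for k in(0.03,.06,.16,.285): print(n,k,(proj(n,X+d*k-[0,0,.004])-[c0,r0])*5)
W=max(o.shape[1] for o in out)
cv2.imwrite("pics/z6.png",np.vstack([cv2.copyMakeBorder(o,0,0,0,W-o.shape[1],cv2.BORDER_CONSTANT) for o in out])[:,:800])
E
```

```text
t 23.77 tcp [0.5449 0.2764 0.0615] turn [ 0.0003 -0.0001 -0.0001] shift [-0.0005 -0.0011  0.0025] w 0.0109 gf 117.6 F [ 0.2 -0.  -0.5]
side 0.03 [110.83712287 141.41526254]
side 0.06 [133.08681316 157.91470068]
side 0.16 [212.55808244 216.8472644 ]
side 0.285 [325.10539768 300.30763805]
top 0.03 [214.75678959 169.84236446]
top 0.06 [271.94112803 166.25428123]
top 0.16 [462.68823911 154.28568056]
top 0.285 [701.40950235 139.30689817]
```

```bash
python3 -c "
import cv2; print(cv2.imread('pics/z6.png').shape)"
```

```text
(700, 750, 3)
```

View pics/z6.png

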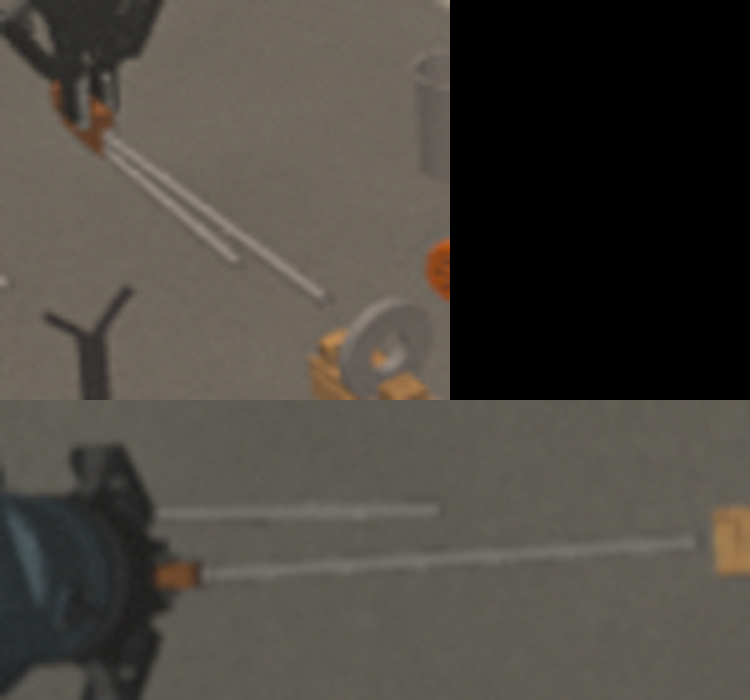

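Both views agree: the shaft line points through ring 1's hole (side crop about (387,345) against the hole at (388,352)) and is about 2 mm high. I'll lower it 2 mm and insert in stages while watching the force.

```bash
python3 -m jog '[[0,0,0,0,0,0.002,-1],[0,0,0,-0.02,0,0,-1],[0,0,0,-0.02,0,0,-1],[0,0,0,-0.02,0,0,-1],[0,0,0,-0.02,0,0,-1],[0,0,0,-0.02,0,0,-1],[0,0,0,0,0,0,-1],[0,0,0,0,0,0,-1]]'
python3 - <<'E'
from h import *
go(.5657,.0186,.0575,4.85)
s=readout.sense(); X=np.array(s["tcp_pos"]); d=-np.array(s["orientation"])[:,0]
im,dd=get_image("side"); c0,r0=280,180
for k in(.285,.481-.12): print(k,(proj("side",X+d*k-[0,0,.004])-[c0,r0])*6)
cv2.imwrite("pics/z7.png",cv2.resize(im[r0:r0+90,c0:c0+100],(600,540),interpolation=cv2.INTER_CUBIC))
E
```

```text
t: 24.88
tcp_pos: [0.5533, 0.1768, 0.0594]
orientation: [[-0.084, 0.996, 0.0], [0.996, 0.084, 0.001], [0.001, 0.0, -1.0]]
contact_force: [0.3, 0.6, -0.8]
grip_width: 0.011
grip_force: 117.6
t 24.88 tcp [0.5533 0.1768 0.0594] turn [ 0.0002 -0.0006 -0.0002] shift [-0.1587 -0.0011  0.0019] w 0.011 gf 117.6 F [ 0.3  0.6 -0.8]
0.285 [333.22379389 275.60738287]
0.361 [437.6762645  353.34185297]
```

View pics/z7.png

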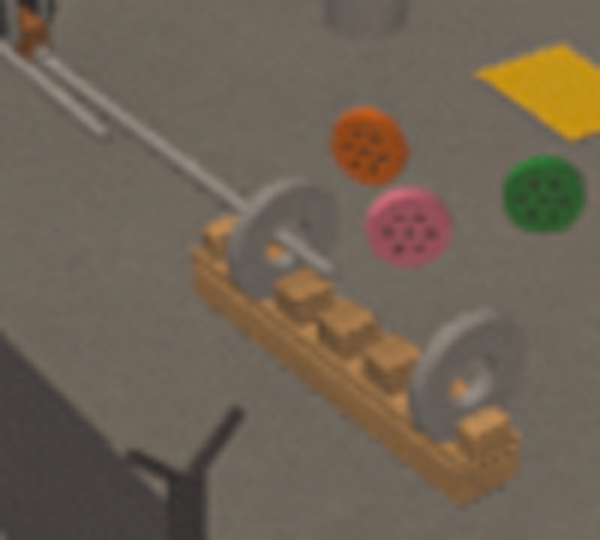

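The tip has passed ring 1, showing at crop (330,270), and its extension meets ring 2's hole at (472,378). I'll carry on.

```bash
python3 -m jog '[[0,0,0,0,0,0.0015,-1],[0,0,0,-0.02,0,0,-1],[0,0,0,-0.02,0,0,-1],[0,0,0,-0.02,0,0,-1],[0,0,0,-0.02,0,0,-1],[0,0,0,-0.02,0,0,-1],[0,0,0,-0.02,0,0,-1],[0,0,0,-0.02,0,0,-1],[0,0,0,-0.018,0,0,-1],[0,0,0,0,0,0,-1]]'
python3 -m jog '[[0,0,0,0,0,0,-1],[0,0,0,0,0,0,-1]]' >/dev/null
python3 - <<'E'
from h import *
go(.5657,.0186,.0575,4.85)
im,dd=get_image("side"); c0,r0=280,180
cv2.imwrite("pics/z8.png",cv2.resize(im[r0:r0+90,c0:c0+100],(600,540),interpolation=cv2.INTER_CUBIC))
d=dd; W=cloud("side",d)
m=(abs(W[...,0]-.54)<.13)&(abs(W[...,1]+.39)<.13)&(W[...,2]>.010)&(W[...,2]<.06)
P=W[m];print("tray",cv2.minAreaRect(P[P[:,2]<.024][:,:2].astype(np.float32))); H=P[P[:,2]>.03]
for s in (H[:,1]<-.4,H[:,1]>-.4): print(s.sum(),H[s].mean(0)) if s.any() else print("none")
E
```

```text
t: 26.18
tcp_pos: [0.5669, 0.0179, 0.0578]
orientation: [[-0.082, 0.997, 0.0], [0.997, 0.082, 0.0], [0.0, 0.0, -1.0]]
contact_force: [0.7, 0.5, -0.5]
grip_width: 0.011
grip_force: 117.6
t 26.43 tcp [0.5665 0.02   0.0577] turn [-0.0001 -0.0004  0.001 ] shift [-0.0013 -0.0009  0.0002] w 0.011 gf 117.6 F [ 0.   0.5 -0.9]
tray ((0.5566043257713318, -0.3922787308692932), (0.13393539190292358, 0.17188391089439392), 15.715320587158203)
111 [ 0.55454587 -0.43564138  0.04041731]
104 [ 0.54083401 -0.36458569  0.04162074]
```

View pics/z8.png

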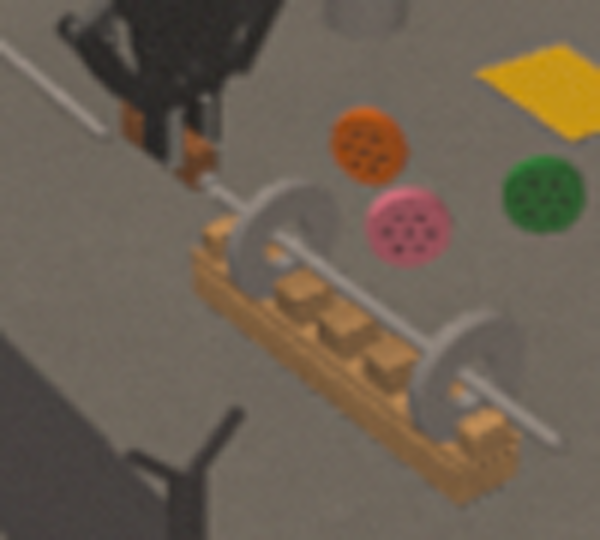

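The skewer runs through both rings, with its tip at crop (557,440). The tray was knocked about 15 mm, but both discs are still in it. Lifting gently.

```bash
python3 -m jog '[[0,0,0,0,0,-0.004,-1],[0,0,0,0,0,-0.008,-1],[0,0,0,0,0,-0.012,-1],[0,0,0,0,0,-0.014,-1],[0,0,0,0,0,-0.016,-1],[0,0,0,0,0,-0.016,-1],[0,0,0,0,0,-0.016,-1],[0,0,0,0,0,-0.016,-1],[0,0,0,0,0,-0.012,-1],[0,0,0,0,0,-0.006,-1]]' 120
python3 -m jog '[[0,0,0,0,0,0,-1],[0,0,0,0,0,0,-1],[0,0,0,0,0,0,-1],[0,0,0,0,0,0,-1]]' 
python3 - <<'E'
from h import *
go(.4137,.0372,.175,2.74)
s=readout.sense(); X=np.array(s["tcp_pos"]); d=-np.array(s["orientation"])[:,0]
out=[]
for n,(c0,r0,w,h) in {"side":(290,120,110,80),"top":(280,190,150,60)}.items():
    im,dd=get_image(n); np.save(f"{n}9.npy",dd); cv2.imwrite(f"pics/{n}9.png",im)
    for k in(.06,.16,.285): print(n,k,(proj(n,X+d*k-[0,0,.004])-[c0,r0])*4)
    W=cloud(n,dd); m=(abs(W[...,0]-.578)<.06)&(W[...,1]<-.03)&(W[...,1]>-.24)&(W[...,2]>.11)&(W[...,2]<.2)&(abs(W[...,2]-X[2]+.004)>.008); P=W[m]
    for t in(P[:,1]>-.13,P[:,1]<-.13): Q=P[t]; print(len(Q), Q.mean(0),Q[:,2].max()) if t.any() else 0
    out.append(cv2.resize(im[r0:r0+h,c0:c0+w],(w*4,h*4),interpolation=cv2.INTER_CUBIC))
W=600
cv2.imwrite("pics/z9.png",np.vstack([cv2.copyMakeBorder(o,0,0,0,W-o.shape[1],cv2.BORDER_CONSTANT) for o in out]))
E
```

```text
t: 27.72
tcp_pos: [0.5671, 0.0192, 0.179]
orientation: [[-0.084, 0.996, 0.002], [0.996, 0.084, -0.0], [-0.0, 0.002, -1.0]]
contact_force: [-0.8, -0.0, -1.8]
grip_width: 0.0108
grip_force: 117.5
t: 28.22
tcp_pos: [0.5663, 0.0193, 0.1774]
orientation: [[-0.084, 0.996, -0.001], [0.996, 0.084, 0.0], [0.0, -0.001, -1.0]]
contact_force: [-0.3, 0.3, -1.8]
grip_width: 0.0108
grip_force: 117.6
t 28.23 tcp [0.5663 0.0193 0.1774] turn [-0.0008 -0.0002  0.0368] shift [ 0.0252 -0.1516  0.0024] w 0.0108 gf 117.6 F [-0.3  0.3 -1.8]
side 0.06 [125.84029613 240.85587663]
side 0.16 [216.58304399 298.73555216]
side 0.285 [348.97277    383.17948367]
201 [ 0.57005139 -0.07100664  0.16550097] 0.19654957440054158
229 [ 0.58136875 -0.20630567  0.16489111] 0.19580095778224077
top 0.06 [215.21318102 106.67200724]
top 0.16 [387.83798315  95.83682722]
top 0.285 [603.91029417  82.27456759]
120 [ 0.57196819 -0.06561691  0.18442018] 0.19665899940483464
161 [ 0.58434885 -0.19978283  0.17653304] 0.19612914182015564
```

View pics/z9.png

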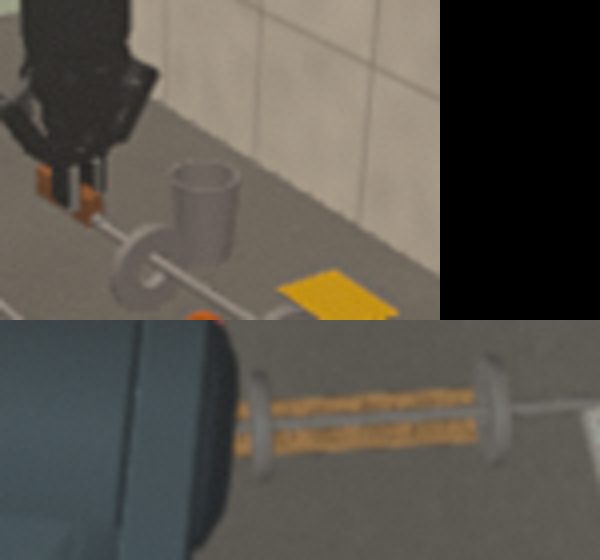

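Both rings hang level on the shaft, with tops at z=0.196 as expected for an axis at 0.173. I'll move smoothly over the stand.

```bash
python3 -m jog '[[0,0,0.012,0,0,0,-1],[0,0,0.013,0,-0.004,0,-1],[0,0,0.012,0.002,-0.008,0,-1],[0,0,0,0.004,-0.013,0,-1],[0,0,0,0.004,-0.018,0,-1],[0,0,0,0.004,-0.02,0,-1],[0,0,0,0.004,-0.02,0,-1],[0,0,0,0.003,-0.02,0,-1],[0,0,0,0.002,-0.018,0,-1],[0,0,0,0.002,-0.013,0,-1]]' 120 >/dev/null
python3 -m jog '[[0,0,0,0,-0.009,0,-1],[0,0,0,0,-0.005,0,-1],[0,0,0,0,-0.002,0,-1],[0,0,0,0,0,0,-1],[0,0,0,0,0,0,-1],[0,0,0,0,0,0,-1],[0,0,0,0,0,0,-1],[0,0,0,0,0,0,-1]]' 
python3 - <<'E'
from h import *
go(.415,.037,.105,2.74)
s=readout.sense(); X=np.array(s["tcp_pos"]); d=-np.array(s["orientation"])[:,0]
for n in("top","side"):
    im,dd=get_image(n); np.save(f"{n}10.npy",dd); cv2.imwrite(f"pics/{n}10.png",im); W=cloud(n,dd)
    m=(abs(W[...,0]-.42)<.06)&(W[...,1]<.0)&(W[...,1]>-.24)&(W[...,2]>.125)&(W[...,2]<.21); P=W[m]
    S=P[abs(P[:,2]-X[2]+.004)<.006]
    l=cv2.fitLine(S[:,:2].astype(np.float32),cv2.DIST_HUBER,0,.01,.01).ravel(); print(n,"shaft line at y=-.118: x",l[2]+l[0]/l[1]*(-.118-l[3]),"yaw",np.degrees(np.arctan(-l[0]/l[1])),"z",S[:,2].mean(), "tool pred x",X[0]+d[0]/d[1]*(-.118-X[1]))
    H=P[abs(P[:,2]-X[2]+.004)>.009]
    for t in(H[:,1]>-.118,H[:,1]<-.118): Q=H[t]; print(len(Q), Q.mean(0),Q[:,2].max()) if t.any() else 0
E
```

```text
t: 30.58
tcp_pos: [0.4156, 0.0369, 0.1778]
orientation: [[-0.048, 0.999, -0.0], [0.999, 0.048, 0.0], [0.0, 0.0, -1.0]]
contact_force: [-0.4, 0.4, -2.5]
grip_width: 0.0108
grip_force: 117.6
t 30.57 tcp [0.4156 0.0369 0.1778] turn [ 0.     -0.0001 -0.0002] shift [ 0.0001 -0.0006  0.0728] w 0.0108 gf 117.6 F [-0.4  0.4 -2.5]
top shaft line at y=-.118: x 0.42380485 yaw 2.5647335 z 0.17495259726092605 tool pred x 0.4230102212755218
106 [ 0.42099264 -0.04855021  0.18745901] 0.19717482448921553
150 [ 0.42719253 -0.18315459  0.17869763] 0.19737250670990045
side shaft line at y=-.118: x 0.42067733 yaw 2.958166 z 0.17493938525160088 tool pred x 0.4230102212755218
225 [ 0.41677884 -0.0536105   0.16580427] 0.19824414210439603
263 [ 0.42370005 -0.18889122  0.1655212 ] 0.19623204304685918
```

```bash
python3 -m jog '[[0,0,0,0,-0.0012,0.005,-1],[0,0,0,0,0,0.01,-1],[0,0,0,0,0,0.014,-1],[0,0,0,0,0,0.014,-1],[0,0,0,0,0,0.012,-1],[0,0,0,0,0,0.009,-1],[0,0,0,0,0,0.005,-1],[0,0,0,0,0,0.002,-1],[0,0,0,0,0,0,-1],[0,0,0,0,0,0,-1]]' 120
python3 -m jog '[[0,0,0,0,0,0.002,-1],[0,0,0,0,0,0.002,-1],[0,0,0,0,0,0,-1],[0,0,0,0,0,0,-1]]'
python3 -m jog '[[0,0,0,0,0,0.002,-1],[0,0,0,0,0,0.001,-1],[0,0,0,0,0,0,-1],[0,0,0,0,0,0,-1]]'
python3 - <<'E'
from h import *
go(.414,.037,.095,2.74)
im,dd=get_image("side"); cv2.imwrite("pics/s11.png",cv2.resize(im[170:310,240:360],(514,600),interpolation=cv2.INTER_CUBIC))
E
```

```text
t: 31.92
tcp_pos: [0.4148, 0.0368, 0.1071]
orientation: [[-0.048, 0.999, 0.001], [0.999, 0.048, 0.0], [-0.0, 0.001, -1.0]]
contact_force: [-0.5, 0.2, -1.2]
grip_width: 0.0112
grip_force: 117.6
t: 32.42
tcp_pos: [0.4144, 0.0369, 0.1028]
orientation: [[-0.048, 0.999, 0.0], [0.999, 0.048, 0.0], [0.0, 0.0, -1.0]]
contact_force: [0.8, 0.2, -2.4]
grip_width: 0.0107
grip_force: 117.6
t: 32.92
tcp_pos: [0.4144, 0.0369, 0.0998]
orientation: [[-0.048, 0.999, -0.0], [0.999, 0.048, 0.0], [0.0, -0.0, -1.0]]
contact_force: [-0.5, 0.8, -1.4]
grip_width: 0.0112
grip_force: 117.6
t 32.92 tcp [0.4144 0.0369 0.0998] turn [-0.     -0.0001 -0.0002] shift [ 0.0001 -0.0004  0.0048] w 0.0112 gf 117.6 F [-0.5  0.8 -1.4]
```

View pics/s11.png

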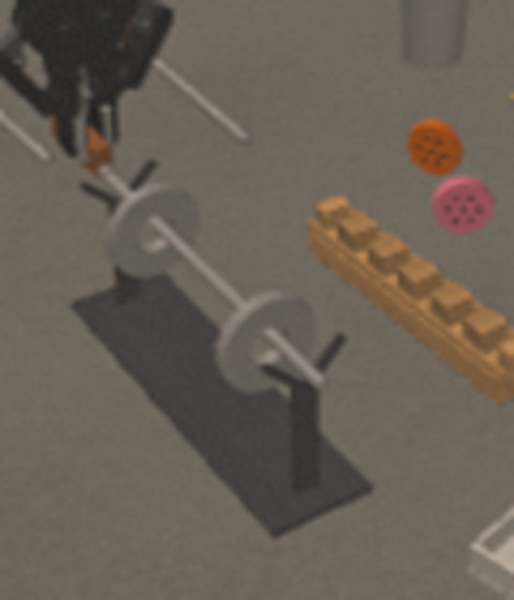

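The shaft lies in both notches' mouths and both rings hang between the forks, with the tip just beyond the near fork. I'll lower the last few mm until contact.

```bash
python3 -m jog '[[0,0,0,0,0,0.002,-1],[0,0,0,0,0,0.001,-1],[0,0,0,0,0,0,-1],[0,0,0,0,0,0,-1]]'|grep -E "tcp|cont"
python3 -m jog '[[0,0,0,0,0,0.001,-1],[0,0,0,0,0,0.0005,-1],[0,0,0,0,0,0,-1],[0,0,0,0,0,0,-1]]'|grep -E "tcp|cont"
```

```text
tcp_pos: [0.4143, 0.0368, 0.0968]
contact_force: [0.0, -0.9, -1.6]
tcp_pos: [0.4144, 0.0368, 0.0953]
contact_force: [0.6, -0.1, -0.7]
```

```bash
python3 -m jog '[[0,0,0,0,0,0.001,-1],[0,0,0,0,0,0,-1],[0,0,0,0,0,0,-1]]' 20|grep -E "tcp|cont"
python3 -m jog '[[0,0,0,0,0,0,-0.72],[0,0,0,0,0,0,-0.68],[0,0,0,0,0,0,-0.6],[0,0,0,0,0,0,-0.6],[0,0,0,0,0,0,0],[0,0,0,0,0,0,1],[0,0,0,0,0,0,1],[0,0,0,0,0,0,1],[0,0,0,0,0,0,1]]'
python3 - <<'E'
from h import *
go(.414,.037,.095,2.74)
im,dd=get_image("side"); cv2.imwrite("pics/s12.png",im); W=cloud("side",dd)
m=(abs(W[...,0]-.42)<.06)&(W[...,1]<-.012)&(W[...,1]>-.222)&(W[...,2]>.03)&(W[...,2]<.14); P=W[m]
for t in(P[:,1]>-.118,P[:,1]<-.118): H=P[t]; H=H[abs(H[:,2]-.091)>.01]; print(len(H),H.mean(0),H[:,2].min(),H[:,2].max())
S=P[abs(P[:,1]+.118)<.03]; print("shaft",S.mean(0))
E
```

```text
tcp_pos: [0.4146, 0.0369, 0.0945]
contact_force: [0.1, 0.9, 2.4]
t: 35.48
tcp_pos: [0.4144, 0.0369, 0.0943]
orientation: [[-0.048, 0.999, 0.0], [0.999, 0.048, 0.0], [0.0, 0.0, -1.0]]
contact_force: [0.1, 0.7, 0.9]
grip_width: 0.0854
grip_force: 0.0
t 35.48 tcp [0.4144 0.0369 0.0943] turn [ 0.0001 -0.0001 -0.0002] shift [ 0.0001 -0.0004 -0.0007] w 0.0854 gf 0.0 F [0.1 0.7 0.9]
195 [ 0.41527379 -0.05366808  0.08366984] 0.04983657518236231 0.11405929532374824
216 [ 0.42089376 -0.18920621  0.08646128] 0.05202174539388753 0.11419854025755627
shaft [ 0.41967471 -0.11625802  0.0933231 ]
```

Released, and the skewer and rings sit as intended (ring tops 0.114, shaft 0.093). I'll retreat straight up and verify.

```bash
python3 -m jog '[[0,0,0,0,0,-0.02,1],[0,0,0,0,0,-0.03,1],[0,0,0,0,0,-0.04,1],[0,0,0,0,0,-0.04,1],[0,0,0,0.04,0,0,1],[0,0,0,0.05,0,0,1],[0,0,0,0.05,0,0,1],[0,0,0,0.05,0,0,1],[0,0,0,0,0,0,1],[0,0,0,0,0,0,1]]'|grep tcp
python3 -m jog '[[0,0,0,0,0,0,1],[0,0,0,0,0,0,1],[0,0,0,0,0,0,1],[0,0,0,0,0,0,1],[0,0,0,0,0,0,1],[0,0,0,0,0,0,1],[0,0,0,0,0,0,1],[0,0,0,0,0,0,1],[0,0,0,0,0,0,1],[0,0,0,0,0,0,1]]' >/dev/null
python3 -m jog '[[0,0,0,0,0,0,1],[0,0,0,0,0,0,1],[0,0,0,0,0,0,1],[0,0,0,0,0,0,1],[0,0,0,0,0,0,1],[0,0,0,0,0,0,1],[0,0,0,0,0,0,1],[0,0,0,0,0,0,1],[0,0,0,0,0,0,1],[0,0,0,0,0,0,1]]' |grep -E "tcp|cont"
python3 - <<'E'
from h import *
out=[]
for n,(c0,r0,w,h) in {"side":(230,160,220,190),"top":(260,190,250,120)}.items():
    im,dd=get_image(n); W=cloud(n,dd)
    m=(abs(W[...,0]-.42)<.06)&(W[...,1]<-.012)&(W[...,1]>-.222)&(W[...,2]>.03)&(W[...,2]<.14); P=W[m]
    for t in(P[:,1]>-.118,P[:,1]<-.118): H=P[t]; H=H[abs(H[:,2]-.091)>.01]; print(n,len(H),H.mean(0),H[:,2].min(),H[:,2].max())
    S=P[abs(P[:,1]+.118)<.05]; print("shaft",S.mean(0))
    m=(abs(W[...,0]-.55)<.13)&(abs(W[...,1]+.39)<.13)&(W[...,2]>.010)&(W[...,2]<.06); P=W[m]
    print("tray",cv2.minAreaRect(P[P[:,2]<.024][:,:2].astype(np.float32))); H=P[P[:,2]>.03]
    for s in (H[:,1]<-.4,H[:,1]>-.4): print(s.sum(),H[s].mean(0)) if s.any() else print("none")
    out.append(cv2.resize(im[r0:r0+h,c0:c0+w],(400,300),interpolation=cv2.INTER_CUBIC))
cv2.imwrite("pics/z13.png",np.hstack(out))
E
```

```text
tcp_pos: [0.4051, 0.2263, 0.2241]
tcp_pos: [0.4054, 0.2266, 0.2243]
contact_force: [0.4, 1.1, -0.3]
side 196 [ 0.41588177 -0.05356357  0.08354983] 0.05226077157879339 0.11448103049497382
side 213 [ 0.42083496 -0.18933724  0.08609915] 0.05198502001411243 0.11535746523712774
shaft [ 0.41968411 -0.11367088  0.09323187]
tray ((0.5570722222328186, -0.39221131801605225), (0.13354942202568054, 0.17196618020534515), 16.272958755493164)
105 [ 0.55412656 -0.43551983  0.04091838]
100 [ 0.53755619 -0.37111487  0.04082083]
top 78 [ 0.41800604 -0.04915398  0.10882825] 0.10105846416104118 0.11502886121727902
top 121 [ 0.42297643 -0.18374614  0.09737297] 0.0536109765457983 0.11483747880123213
shaft [ 0.42032585 -0.11518064  0.09255065]
tray ((0.5562461018562317, -0.39145827293395996), (0.13012975454330444, 0.17135398089885712), 15.85222339630127)
85 [ 0.55859913 -0.43028609  0.04100822]
82 [ 0.54245581 -0.36534101  0.0416884 ]
```

View pics/z13.png

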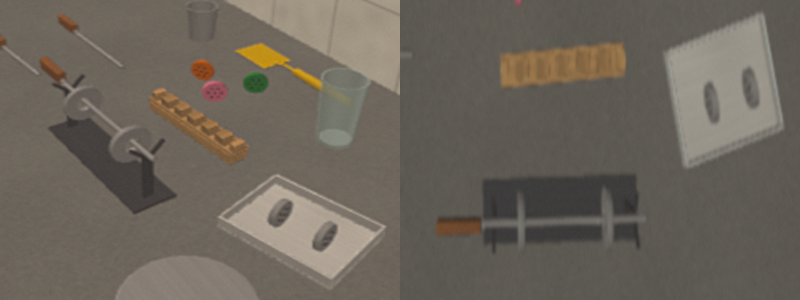

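The skewer rests in both notches with two rings between the forks, both discs stand in the tray, the bystanders are untouched and the rack is empty.

```bash
python3 -c "
from plant import sign_off; print(sign_off())"
```

```text
the job is handed in; nothing more can be done
None
```

I've handed the job in: both discs are in the tray, the longest skewer rests in both stand notches with both rings hanging between the forks, and the shaker and tumbler were left alone; the sign-off returned no verdict.

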